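# Find and mark the balance point of an instrument boom

### The arm

A 6-joint arm with a two-finger parallel gripper is mounted at the origin on the work surface. World frame = base frame: x ahead of the robot, y to its left, z up, the work surface at z = 0. Lengths are in m, angles in rad, forces in N, time in s.
With the tool pointing down it reaches from about 0.25 to 0.775 m from the base axis. Payload 4 kg.
Tool frame: the origin (TCP) lies on the centre line of the jaws, within the pads' length; the fingertips stand 14 mm ahead of it and the grasp point (between the pads) lies 5 mm behind it; z points along the fingers, y is the line along which they close (so a half turn about z gives the same grasp; the last joint's range is limited). The gripper opens to 85 mm and grips with 20 to 120 N. Pads are 22 mm wide; open, the fingers measure 114 mm over their backs; the gripper's body (76 mm by 85 mm) begins 54 mm behind the grasp point. The pads swing forward as they close: fully open they stand 13 mm farther back than shut.
Start: joints at [1.051, 0.087, 1.371, -0, 1.684, -0.103], TCP at [0.223, 0.503, 0.245] pointing down, gripper open.
Joint ranges: [-3.1, 3.1], [-0.76, 2.03], [0.27, 2.55], [-1.08, 4.22], [0.17, 2.65], [-2.57, 2.57]. Speed limits (rad/s): [2.79, 2.79, 3.14, 3.14, 3.14, 3.14].

### API

Orientations are given as a 3x3 rotation matrix whose columns are the frame's x, y, z axes.
In Python, from workcell import r gives the robot as it stands.
- The arm moves only by the shell command python3 -m creep 'ROWS' [OPENING] [FORCE]. ROWS is JSON, a list of rows, each an object of numbers: "tx", "ty", "tz": the shift along the tool's x, y, z in mm; "twist": the turn about the tool's z in degrees. In form: [{"tx": .., "ty": .., "tz": .., "twist": ..}, ...]. A call has exactly 10 rows; each row shifts and turns the commanded pose from where the row before left it, along the tool's axes as they then stand; what a row does not reach is not made up. A row lasts 1/8 s, in which the tool goes at most 62.5 mm and 10.7 degrees, less where a joint would pass 70% of its speed; a pose out of reach is approached as far as the arm can. A call with a gripper value outside its range is refused whole. OPENING is the opening, from 0 (shut) to 1 (fully open), set as the call begins (- or left out, the last holds). The fingers move at their own pace and stop on an object; FORCE is the grip in N (left out, the last holds). Time passes only in rows, so rows that do not move let the fingers close, or fill a call up. It gives the time, the measured TCP pose, the force, the opening and the grip force at its end, in the units of the state.
- r.get_obs(): the state, without advancing time (a new reading comes with each control period).
- r.read_camera(name): name is "scene" or "top"; returns (picture, depth): 400x640x3 uint8, blue, green, red; 400x640 float32, m along the optical axis (not along the pixel's ray), 0 where there is no reading.
- r.camera_params(name): a dict with "fx", "fy", "cx", "cy" (pixels), "rvec" (rotation vector, rad) and "tvec" (3), from world to camera coordinates, as OpenCV has them. Camera axes: x right, y down, z forward; pixel columns grow to the right and rows downward; lengths in m; the calibration is good to about 2 mm. A picture is of the moment at which its call begins. camera_params takes no time and is no camera call.
- r.job_done(): hands the job in; it is judged then, once.
The state is a dict: "time": time; "qpos": joint angles; "qd": joint speeds; "tau": joint torques, N m; "eef_pos": TCP position; "tool_rot": TCP orientation; "wrist_force": force on the tool from outside, world axes, zero at the start; "wrist_torque": the same for the moment, N m; "opening": opening from 0.0 (shut) to 1.0 (fully open); "finger_force": force on a finger pad.
Only numpy, scipy, OpenCV 4.12 (cv2) and the standard library are available. Lean on these libraries where they do the work, as an engineer would, in place of code of your own. Each camera call takes 0.05 s, during which the arm holds its last target. There are 200 camera calls.

### The job

The metal instrument boom lies across the knife edge of the wooden balancing stand with its heavy end sagging onto a rest. Slide it lengthwise along the edge, without lifting it off the stand, until it balances level by itself, clear of both rests. Then mark the balance point: set the loose grey U-shaped saddle astride the bar right there, over the knife edge, and leave the boom balancing.

Things in the scene. Friction and masses are not known exactly. Their poses are not given: they have to be found in the camera images.
- stand: Fixed wooden stand: board 100 x 250 x 18 mm, long side along y. In its middle a blunt steel knife edge runs along x: flat crest 50 mm long (x), 20 mm wide (y), 80 mm above the bench. Wooden rests at y = +-100 mm (50 x 18 mm) end at 72 mm, 8 mm below the crest. Origin: centre of the underside, on the bench right below the middle of the crest; z up.
- boom: Metal boom, 0.32-0.6 kg: aluminium bar 20 wide (x), 240 long (y), 20 mm high; dark steel housing 44 x 50 x 36 mm on its +y end (y +90 to +140, undersides flush). Origin: bar's underside at the bar's mid-length; z up. Starts across the crest, +y end too far out, sagging 4.5 deg onto the +y rest. Stays level (may rock a few s) with balance point within 10 mm of mid-crest.
- balance (a point): The boom's balance point: on the bar's underside, 57.5 mm from the bar's mid-length towards the housing (y = +57.5 mm in the boom's frame, 32.5 mm before the housing begins). Same axes as the boom. Nothing marks it on the bar.
- saddle: Loose grey inverted U, 40 g, on the bench: 44 mm across (x), 24 mm long (y), slot 32 mm wide, 14 mm high right through along y; on top a 16 x 16 mm square grip post, 22 to 52 mm above its feet. Origin: centre of the underside between the feet; z up. Astride the bar its feet are 6 mm above the bar's underside. Not the like post on a ROUND foot; a wood block and a jar stand near.
Things that resemble listed ones, but are neither listed nor needed, are in the scene too. Leave any red look-alike of the saddle alone.

How it is judged:
On the way:
1. the boom balances level on the knife edge, clear of both rests and of the gripper, while the saddle is still off it (angle between boom's own z axis and vertical below 0.05 rad and z of balance in the frame of stand between 0.076 and 0.084 m and angle between the y axis of boom and the y axis of stand, either way round below 0.35 rad and linear speed of boom below 0.05 m/s and contact force between boom and the fingers below 0.05 N and horizontal distance between saddle and balance above 0.05 m), for 0.4 s.
At the end, for the whole second after the job is handed in: The boom lies across the crest (within 20 degrees of square to it), level within 3 degrees, clear of both rests; the saddle sits upright astride the bar, its slot roof on the bar, within 16 mm of the balance point; both released and at rest (angle between boom's own z axis and vertical below 0.05 rad and z of balance in the frame of stand between 0.076 and 0.084 m and angle between the y axis of boom and the y axis of stand, either way round below 0.35 rad and linear speed of each of boom, saddle below 0.05 m/s and contact force between each of boom, saddle and the fingers below 0.05 N and horizontal distance between saddle and balance below 0.016 m and z of saddle in the frame of boom between 0.002 and 0.01 m and angle between saddle's own z axis and vertical below 0.15 rad); the robot touches nothing.
It fails at once if the boom is lifted more than 30 mm off the knife edge (z of balance in the frame of stand above 0.11 m).
It also fails if it takes over 51 s, if anything falls off the work surface, if the arm or the gripper's body presses on something with over 40 N, if the wrist force passes 120 N, or if a joint passes its speed limit or range.

## Working session

There is one attempt and no reset: what is moved stays moved. The work goes in short steps, Python scripts to look and compute and a shell command to move; the robot and the scene stay as the last step left them, time stands still between calls to the robot, and variables do not carry over. Pictures are saved under pics/ and viewed, at most 10 in all, crops included, and the job is handed in when it is done.

```bash
mkdir -p pics; cat > h.py <<'E'
import numpy as np, cv2
from workcell import r
def cam(n):
    p=r.camera_params(n); R=cv2.Rodrigues(np.array(p["rvec"],float))[0]; return p,R,np.array(p["tvec"],float).ravel()
def cloud(n,d):
    p,R,t=cam(n); v,u=np.indices(d.shape)
    c=np.stack([(u-p["cx"])/p["fx"]*d,(v-p["cy"])/p["fy"]*d,d],-1)
    w=(c-t)@R; w[d==0]=np.nan; return w
E
python3 - <<'E'
from h import *
for n in("scene","top"):
    im,d=r.read_camera(n); cv2.imwrite(f"pics/{n}0.png",im); np.save(f"{n}0.npy",d)
    p,R,t=cam(n); print(n,p["fx"],-R.T@t,R.round(2).tolist())
o=r.get_obs(); print(o)
E
```

```text
scene 425.1076004850438 [0.96654099 0.21821266 0.66715406] [[-0.61, 0.79, 0.01], [0.56, 0.43, -0.71], [-0.57, -0.43, -0.7]]
top 471.6969041367393 [ 0.33888654 -0.14476822  0.90183284] [[0.24, -0.97, 0.01], [-0.95, -0.23, -0.21], [0.21, 0.04, -0.98]]
{'time': 0.1, 'qpos': array([ 1.05093927e+00,  8.79526534e-02,  1.37214923e+00, -7.29583088e-08,
        1.68359342e+00, -1.03096150e-01]), 'qd': array([ 0.00050713, -0.00021746, -0.00149795, -0.0033281 ,  0.00096068,
       -0.00018425]), 'tau': array([ 2.13289903e-03, -3.53016579e+01, -3.14219177e+01, -1.00547177e-04,
        7.91467231e-03, -2.05170988e-05]), 'eef_pos': array([0.22242992, 0.50254991, 0.24419364]), 'tool_rot': array([[-9.14404804e-01,  4.04799659e-01, -1.04444258e-03],
       [ 4.04800949e-01,  9.14403008e-01, -1.82490762e-03],
       [ 2.16319457e-04, -2.09149564e-03, -9.99997789e-01]]), 'wrist_force': array([-0.14430418,  0.29164326, -0.03803649]), 'wrist_torque': array([-0.03206319, -0.0367219 , -0.00092531]), 'finger_force': 0.0, 'opening': 1.001001173607038}
```

View pics/scene0.png

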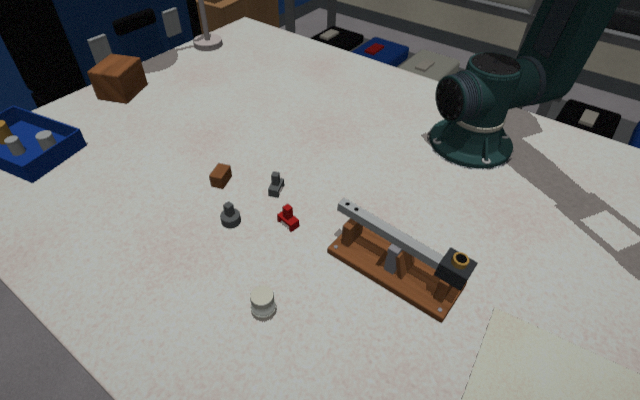

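View pics/top0.png

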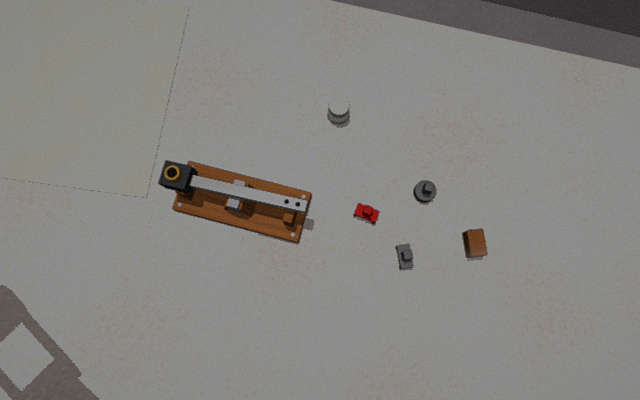

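The top view shows the boom from the housing at (177,175) to the bar's tip at (303,204), the stand under it, and the crest at about (238,195). The grey saddle is at (405,257), the red decoy at (367,212), the round-foot decoy at (426,190) and the block at (475,242).

```bash
cat > m.py <<'E'
from h import *
import sys
def rect(pts): 
    (c,s,a)=cv2.minAreaRect((pts[:,:2]*1000).astype(np.float32)); return np.round(c,1),np.round(s,1),round(a,1)
def meas(d,n="top"):
    w=cloud(n,d); return w
if __name__=="__main__":
    d=np.load("top0.npy"); w=cloud("top",d); im=cv2.imread("pics/top0.png").astype(int)
    v,u=np.indices(d.shape)
    box=lambda a,b,c,e:(u>a)&(u<b)&(v>c)&(v<e)
    B=box(150,325,150,250)
    red=(im[...,2]-im[...,0])
    # stand board top
    k=B&(w[...,2]>.012)&(w[...,2]<.025); print("board",rect(w[k]),np.nanmedian(w[k][:,2]), k.sum())
    k=B&(w[...,2]>.085)&(red<25); print("boomtop",rect(w[k]),k.sum())
    k2=k&(im.sum(-1)>250); P=w[k2]; c,s,a=rect(P); print("bar",c,s,a)
    q=P[:,:2]-P[:,:2].mean(0); ax=np.linalg.svd(q,full_matrices=False)[2][0]; print("axis",ax,np.degrees(np.arctan2(*ax[::-1])))
    t=q@ax
    for lo in np.arange(-.12,.14,.02):
        m=(t>=lo)&(t<lo+.02)
        if m.sum()>5: print(round(lo+.01,3),P[m].mean(0).round(4),m.sum())
    k3=box(160,197,155,195)&(w[...,2]>.1); print("housing",rect(w[k3]),np.nanmedian(w[k3],0))
    k=B&(w[...,2]>.07)&(w[...,2]<.084)&(red<30)&box(220,255,170,215); print("crest?",rect(w[k]) if k.sum()>5 else 0,np.nanmedian(w[k],0),k.sum())
    S=box(390,420,235,275)
    for lo,hi in((.004,.1),(.016,.03),(.042,.06)):
        k=S&(w[...,2]>lo)&(w[...,2]<hi); print("saddle",lo,rect(w[k]),np.nanmedian(w[k],0),k.sum())
    for nm,b in(("red",box(350,385,195,230)),("round",box(410,440,175,205)),("block",box(458,492,222,262)),("jar",box(320,355,90,130))):
        k=b&(w[...,2]>.01); print(nm,rect(w[k]),np.nanmax(w[k][:,2]))
E
python3 m.py; python3 - <<'E'
import cv2
a=cv2.imread('pics/top0.png'); 
b=cv2.resize(a[150:250,150:320],None,fx=4,fy=4,interpolation=cv2.INTER_CUBIC); c=cv2.resize(a[230:285,385:425],None,fx=4,fy=4,interpolation=2)
b[:c.shape[0],-c.shape[1]:]=c
cv2.imwrite('pics/crop0.png',b)
E
```

```text
board (array([478.2,  45.7]), array([250.2, 100.6]), 89.0) 0.01859387991632173 4067
boomtop (array([480.2,  46.2]), array([262.4,  44.2]), 89.8) 2202
bar [486.3  46.7] [ 42.1 260.6] 2.5
axis [-0.00456135 -0.9999896 ] -90.26134712571614
-0.11 [0.4826 0.1246 0.0962] 13
-0.09 [0.4805 0.1122 0.096 ] 125
-0.07 [0.4808 0.0921 0.0977] 119
-0.05 [0.4805 0.0722 0.0992] 126
-0.03 [0.4806 0.052  0.1009] 123
-0.01 [0.4805 0.0319 0.1025] 129
0.01 [0.4805 0.0119 0.104 ] 126
0.03 [ 0.4804 -0.0081  0.1057] 125
0.05 [ 0.4802 -0.028   0.1075] 128
0.07 [ 0.4804 -0.0479  0.1089] 115
0.09 [ 0.48   -0.068   0.1107] 114
0.11 [ 0.4804 -0.0812  0.1112] 43
housing (array([480.6, 151.2]), array([44.2, 52.3]), 0.2) [0.47932716 0.14592367 0.10991163]
crest? (array([478.3,  45.4]), array([36. , 52.2]), 67.7) [0.46599304 0.0447239  0.0806595 ] 192
saddle 0.004 (array([ 451.6, -281.7]), array([66.2, 50.5]), 6.1) [ 0.44605243 -0.27612991  0.0234639 ] 366
saddle 0.016 (array([ 448.1, -278.1]), array([43.9, 24.1]), 20.8) [ 0.44198502 -0.27623397  0.02298602] 224
saddle 0.042 (array([ 448.2, -278.2]), array([15.8, 16.1]), 23.1) [ 0.44757668 -0.27737433  0.05255379] 89
red (array([ 511.2, -190.8]), array([43.8, 24.1]), 82.0) 0.055992353477859184
round (array([ 579.9, -290.6]), array([40.8, 39.8]), 10.0) 0.05691404746188857
block (array([ 502.4, -400. ]), array([50.2, 32.8]), 19.4) 0.0412631198669591
jar (array([695.6, -92.2]), array([42.2, 41.8]), 49.8) 0.054562017453967784
```

View pics/crop0.png

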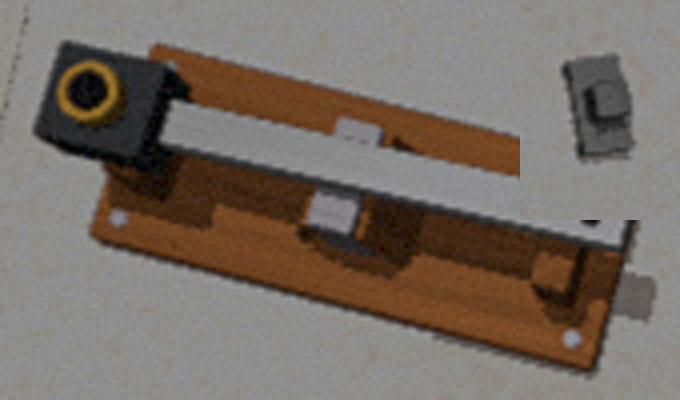

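```bash
python3 -m creep '[{"twist":9.5},{"twist":9.5},{"twist":9.5},{"twist":9.5},{"twist":9.5},{"twist":9.5},{"twist":9.5},{"ty":26,"tx":-50},{"ty":26,"tx":-50},{"ty":26,"tx":-50}]' 0.6 20
python3 -m creep '[{"ty":26,"tx":-50},{"ty":26,"tx":-50},{"ty":26,"tx":-50},{"ty":26,"tx":-50},{"ty":26,"tx":-50},{"ty":26,"tx":-50},{"ty":20,"tx":-40},{},{},{}]'
python3 -c "
from h import *
o=r.get_obs();print(o['tool_rot'].round(4).tolist(),o['wrist_force'],o['opening'])
R=o['tool_rot'];print(R.T@(np.array([.4805,.012,.14])-o['eef_pos'])*1000)"
```

```text
[[-0.9144, 0.4048, -0.001], [0.4048, 0.9144, -0.0018], [0.0002, -0.0021, -1.0]] [-0.14430418  0.29164326 -0.03803649] 1.001001173607038
[-434.57812528 -343.87571408  104.8190739 ]schema error: expected keys tx, ty, tz, twist
schema error: expected keys tx, ty, tz, twist
```

All four keys are needed in every row.

```bash
python3 -m creep '[{"tx":0,"ty":0,"tz":0,"twist":9.5},{"tx":0,"ty":0,"tz":0,"twist":9.5},{"tx":0,"ty":0,"tz":0,"twist":9.5},{"tx":0,"ty":0,"tz":0,"twist":9.5},{"tx":0,"ty":0,"tz":0,"twist":9.5},{"tx":0,"ty":0,"tz":0,"twist":9.5},{"tx":0,"ty":0,"tz":0,"twist":9.5},{"tx":-50,"ty":26,"tz":0,"twist":0},{"tx":-50,"ty":26,"tz":0,"twist":0},{"tx":-50,"ty":26,"tz":0,"twist":0}]' 0.6 20
python3 -m creep '[{"tx":-50,"ty":26,"tz":0,"twist":0},{"tx":-50,"ty":26,"tz":0,"twist":0},{"tx":-50,"ty":26,"tz":0,"twist":0},{"tx":-50,"ty":26,"tz":0,"twist":0},{"tx":-50,"ty":26,"tz":0,"twist":0},{"tx":-50,"ty":26,"tz":0,"twist":0},{"tx":-40,"ty":20,"tz":0,"twist":0},{"tx":0,"ty":0,"tz":0,"twist":0},{"tx":0,"ty":0,"tz":0,"twist":0},{"tx":0,"ty":0,"tz":0,"twist":0}]'
cat > to.py <<'E'
from h import *
import sys
o=r.get_obs();R=o['tool_rot'];print('t',o['time'],'yawy',np.degrees(np.arctan2(R[1,1],R[0,1])).round(2),'z',R[:,2].round(4),'F',o['wrist_force'].round(2),'op',round(o['opening'],3),'ff',o['finger_force'],'p',o['eef_pos'].round(4))
if len(sys.argv)>1: print('delta tool mm',(R.T@(np.array(sys.argv[1:4],float)-o['eef_pos'])*1000).round(1))
E
python3 to.py .4805 .012 .14
```

```text
time: 1.35
eef_pos: [0.3, 0.3508, 0.2447]
tool_rot: [[0.006, 1.0, -0.0], [1.0, -0.006, -0.001], [-0.001, -0.0, -1.0]]
wrist_force: [1.1, 0.2, -0.3]
opening: 0.604
finger_force: 0.0
time: 2.6
eef_pos: [0.473, 0.0123, 0.2453]
tool_rot: [[0.005, 1.0, -0.0], [1.0, -0.005, 0.0], [0.0, -0.0, -1.0]]
wrist_force: [0.4, 1.1, -0.0]
opening: 0.599
finger_force: 0.0
t 2.6 yawy -0.28 z [-1.e-04  4.e-04 -1.e+00] F [ 0.36  1.08 -0.03] op 0.599 ff 0.0 p [0.473  0.0123 0.2453]
delta tool mm [ -0.3   7.6 105.3]
```

```bash
python3 -m creep '[{"tx":0,"ty":7.5,"tz":20,"twist":0},{"tx":0,"ty":0,"tz":30,"twist":0},{"tx":0,"ty":0,"tz":30,"twist":0},{"tx":0,"ty":0,"tz":30,"twist":0},{"tx":0,"ty":0,"tz":20,"twist":0},{"tx":0,"ty":0,"tz":15,"twist":0},{"tx":0,"ty":0,"tz":10,"twist":0},{"tx":0,"ty":0,"tz":0,"twist":0},{"tx":0,"ty":0,"tz":0,"twist":0},{"tx":0,"ty":0,"tz":0,"twist":0}]' && python3 to.py .4805 .012 .09
```

```text
time: 3.85
eef_pos: [0.4816, 0.0111, 0.0913]
tool_rot: [[0.007, 1.0, 0.002], [1.0, -0.007, -0.0], [-0.0, 0.002, -1.0]]
wrist_force: [-1.0, -0.2, 0.2]
opening: 0.599
finger_force: 0.0
t 3.85 yawy -0.38 z [ 1.9e-03 -1.0e-04 -1.0e+00] F [-1.02 -0.19  0.18] op 0.599 ff 0.0 p [0.4816 0.0111 0.0913]
delta tool mm [ 0.9 -1.1  1.3]
```

```bash
python3 -m creep '[{"tx":0,"ty":0,"tz":0,"twist":0},{"tx":0,"ty":0,"tz":0,"twist":0},{"tx":0,"ty":0,"tz":0,"twist":0},{"tx":0,"ty":0,"tz":0,"twist":0},{"tx":0,"ty":0,"tz":0,"twist":0},{"tx":0,"ty":0,"tz":0,"twist":0},{"tx":0,"ty":0,"tz":0,"twist":0},{"tx":0,"ty":0,"tz":0,"twist":0},{"tx":0,"ty":0,"tz":0,"twist":0},{"tx":0,"ty":0,"tz":0,"twist":0}]' 0 25; python3 to.py
```

```text
time: 5.1
eef_pos: [0.4809, 0.0112, 0.0906]
tool_rot: [[0.007, 1.0, 0.0], [1.0, -0.007, -0.0], [-0.0, 0.0, -1.0]]
wrist_force: [-2.7, -0.1, 5.2]
opening: 0.233
finger_force: 27.4
t 5.1 yawy -0.37 z [ 2.e-04 -1.e-04 -1.e+00] F [-2.69 -0.06  5.18] op 0.233 ff 27.392717599868774 p [0.4809 0.0112 0.0906]
```

```bash
python3 -m creep '[{"tx":-5.5,"ty":0,"tz":-0.5,"twist":0},{"tx":-5.5,"ty":0,"tz":-0.5,"twist":0},{"tx":-5.5,"ty":0,"tz":-0.5,"twist":0},{"tx":-5.5,"ty":0,"tz":-0.5,"twist":0},{"tx":-6,"ty":0,"tz":-0.5,"twist":0},{"tx":-6,"ty":0,"tz":-0.4,"twist":0},{"tx":-6,"ty":0,"tz":-0.4,"twist":0},{"tx":-5.5,"ty":0,"tz":-0.4,"twist":0},{"tx":0,"ty":0,"tz":0,"twist":0},{"tx":0,"ty":0,"tz":0,"twist":0}]'
cat > b.py <<'E'
from h import *
import sys
n=sys.argv[1]
im,d=r.read_camera("top"); cv2.imwrite(f"pics/top{n}.png",im); w=cloud("top",d)
v,u=np.indices(d.shape)
k=(w[...,2]>.087)&(w[...,2]<.135)&(abs(w[...,0]-.48)<.03)&(w[...,1]>-.16)&(w[...,1]<.18)
P=w[k]; ys=P[:,1]
print("ext",np.percentile(ys,[.2,99.8]).round(4))
for lo in np.arange(-.14,.15,.02):
    m=(ys>=lo)&(ys<lo+.02)
    if m.sum()>5: print(round(lo+.01,3),np.median(P[m],0).round(4),m.sum())
k=(w[...,2]>.09)&(w[...,2]<.13)&(abs(w[...,0]-.48)<.04)&(u<230)&(im.sum(-1)<200); 
if k.sum()>5: print("housing y",np.percentile(w[k][:,1],[1,99]).round(4))
E
python3 b.py 1; python3 to.py
```

```text
time: 6.35
eef_pos: [0.4805, -0.0354, 0.0941]
tool_rot: [[0.007, 1.0, -0.0], [1.0, -0.007, -0.002], [-0.002, -0.0, -1.0]]
wrist_force: [-1.1, -1.0, 1.9]
opening: 0.23
finger_force: 26.8
ext [-0.1309  0.1045]
-0.13 [ 0.4797 -0.1258  0.1142] 88
-0.11 [ 0.4793 -0.11    0.113 ] 156
-0.09 [ 0.4792 -0.0899  0.1116] 150
-0.07 [ 0.4796 -0.0701  0.1101] 152
-0.05 [ 0.4735 -0.0562  0.1084] 49
0.01 [0.4716 0.0167 0.1029] 14
0.03 [0.4776 0.0317 0.1023] 116
0.05 [0.4797 0.0501 0.1007] 139
0.07 [0.4806 0.0746 0.0995] 199
0.09 [0.4751 0.0873 0.1136] 289
0.11 [0.4594 0.1017 0.1056] 13
housing y [0.0785 0.1035]
t 6.4 yawy -0.38 z [-1.0e-04 -2.4e-03 -1.0e+00] F [-1.16 -1.69  1.61] op 0.228 ff 26.865483820438385 p [ 0.4806 -0.0354  0.0941]
```

```bash
python3 -m creep '[{"tx":0,"ty":0,"tz":1,"twist":0},{"tx":0,"ty":0,"tz":1,"twist":0},{"tx":0,"ty":0,"tz":1,"twist":0},{"tx":0,"ty":0,"tz":1,"twist":0},{"tx":0,"ty":0,"tz":1,"twist":0},{"tx":0,"ty":0,"tz":1,"twist":0},{"tx":0,"ty":0,"tz":0,"twist":0},{"tx":0,"ty":0,"tz":0,"twist":0},{"tx":0,"ty":0,"tz":0,"twist":0},{"tx":0,"ty":0,"tz":0,"twist":0}]'
python3 b.py 2; python3 to.py
```

```text
time: 7.65
eef_pos: [0.4808, -0.0346, 0.088]
tool_rot: [[0.007, 1.0, 0.0], [1.0, -0.007, -0.001], [-0.001, 0.0, -1.0]]
wrist_force: [-1.9, -4.4, 3.6]
opening: 0.23
finger_force: 26.8
ext [-0.1302  0.1039]
-0.13 [ 0.4801 -0.1253  0.1023] 78
-0.11 [ 0.4795 -0.1101  0.1022] 150
-0.09 [ 0.4796 -0.0899  0.1018] 146
-0.07 [ 0.4798 -0.0698  0.1018] 145
-0.05 [ 0.4757 -0.0559  0.1018] 48
0.01 [0.472  0.0178 0.1   ] 11
0.03 [0.4777 0.0322 0.1003] 110
0.05 [0.4805 0.0501 0.1006] 140
0.07 [0.4808 0.0742 0.1006] 198
0.09 [0.475  0.0859 0.1157] 248
0.11 [0.46   0.104  0.0938] 6
housing y [0.079  0.1024]
t 7.7 yawy -0.39 z [ 4.e-04 -6.e-04 -1.e+00] F [-1.79 -5.23  2.47] op 0.228 ff 26.811977326869965 p [ 0.4808 -0.0346  0.088 ]
```

```bash
python3 -m creep '[{"tx":0,"ty":0,"tz":0,"twist":0},{"tx":0,"ty":0,"tz":0,"twist":0},{"tx":0,"ty":0,"tz":0,"twist":0},{"tx":0,"ty":0,"tz":0,"twist":0},{"tx":0,"ty":0,"tz":-5,"twist":0},{"tx":0,"ty":0,"tz":-20,"twist":0},{"tx":0,"ty":0,"tz":-30,"twist":0},{"tx":0,"ty":0,"tz":-40,"twist":0},{"tx":0,"ty":0,"tz":-30,"twist":0},{"tx":0,"ty":0,"tz":0,"twist":0}]' 0.55
python3 b.py 3; python3 to.py .448 -.278 .18
```

```text
time: 8.95
eef_pos: [0.4823, -0.0346, 0.2167]
tool_rot: [[0.007, 1.0, 0.007], [1.0, -0.007, -0.001], [-0.001, 0.007, -1.0]]
wrist_force: [0.2, 0.7, -0.6]
opening: 0.551
finger_force: 0.0
ext [-0.1301  0.129 ]
-0.13 [ 0.4799 -0.1254  0.1005] 75
-0.11 [ 0.4794 -0.11    0.1007] 146
-0.09 [ 0.48   -0.09    0.1008] 147
-0.07 [ 0.4801 -0.0699  0.1006] 143
-0.05 [ 0.4804 -0.0501  0.1006] 143
-0.03 [ 0.4811 -0.0333  0.1005] 96
0.05 [0.4856 0.059  0.1009] 14
0.07 [0.4811 0.0751 0.1009] 210
0.09 [0.4788 0.0904 0.1167] 379
0.11 [0.4771 0.109  0.1184] 286
0.13 [0.4792 0.1246 0.1162] 132
housing y [0.079  0.1268]
t 9.0 yawy -0.38 z [ 3.2e-03 -4.0e-04 -1.0e+00] F [-0.65 -0.4  -0.94] op 0.546 ff 0.0 p [ 0.4812 -0.0344  0.2144]
delta tool mm [-243.8  -31.7   34.4]
```

```bash
python3 -m creep '[{"tx":-30,"ty":-4,"tz":0,"twist":0},{"tx":-31,"ty":-4,"tz":0,"twist":0},{"tx":-31,"ty":-4,"tz":0,"twist":0},{"tx":-31,"ty":-4,"tz":0,"twist":0},{"tx":-31,"ty":-4,"tz":0,"twist":0},{"tx":-30,"ty":-4,"tz":0,"twist":0},{"tx":-30,"ty":-4,"tz":0,"twist":0},{"tx":-30,"ty":-4,"tz":20,"twist":0},{"tx":0,"ty":0,"tz":20,"twist":-10.7},{"tx":0,"ty":0,"tz":20,"twist":-10.7}]' 0.5
python3 -m creep '[{"tx":0,"ty":0,"tz":0,"twist":0},{"tx":0,"ty":0,"tz":20,"twist":0},{"tx":0,"ty":0,"tz":20,"twist":0},{"tx":0,"ty":0,"tz":20,"twist":0},{"tx":0,"ty":0,"tz":15,"twist":0},{"tx":0,"ty":0,"tz":0,"twist":0},{"tx":0,"ty":0,"tz":0,"twist":0},{"tx":0,"ty":0,"tz":0,"twist":0},{"tx":0,"ty":0,"tz":0,"twist":0},{"tx":0,"ty":0,"tz":0,"twist":0}]'
python3 to.py .4481 -.2781 .041
```

```text
time: 10.25
eef_pos: [0.4459, -0.2779, 0.1501]
tool_rot: [[-0.363, 0.932, -0.003], [0.932, 0.363, 0.003], [0.004, -0.002, -1.0]]
wrist_force: [1.0, -0.0, -0.9]
opening: 0.503
finger_force: 0.0
time: 11.5
eef_pos: [0.4471, -0.2782, 0.0784]
tool_rot: [[-0.359, 0.934, 0.001], [0.934, 0.359, -0.0], [-0.001, 0.0, -1.0]]
wrist_force: [0.3, 0.7, -0.7]
opening: 0.499
finger_force: 0.0
t 11.5 yawy 21.01 z [ 6.e-04 -3.e-04 -1.e+00] F [ 0.26  0.72 -0.73] op 0.499 ff 0.0 p [ 0.4471 -0.2782  0.0784]
delta tool mm [-0.2  0.9 37.4]
```

```bash
python3 -m creep '[{"tx":0,"ty":1,"tz":12,"twist":0},{"tx":0,"ty":0,"tz":12,"twist":0},{"tx":0,"ty":0,"tz":8,"twist":0},{"tx":0,"ty":0,"tz":5,"twist":0},{"tx":0,"ty":0,"tz":0,"twist":0},{"tx":0,"ty":0,"tz":0,"twist":0},{"tx":0,"ty":0,"tz":0,"twist":0},{"tx":0,"ty":0,"tz":0,"twist":0},{"tx":0,"ty":0,"tz":0,"twist":0},{"tx":0,"ty":0,"tz":0,"twist":0}]' - ; python3 -m creep '[{"tx":0,"ty":0,"tz":0,"twist":0},{"tx":0,"ty":0,"tz":0,"twist":0},{"tx":0,"ty":0,"tz":0,"twist":0},{"tx":0,"ty":0,"tz":0,"twist":0},{"tx":0,"ty":0,"tz":0,"twist":0},{"tx":0,"ty":0,"tz":0,"twist":0},{"tx":0,"ty":0,"tz":0,"twist":0},{"tx":0,"ty":0,"tz":0,"twist":0},{"tx":0,"ty":0,"tz":0,"twist":0},{"tx":0,"ty":0,"tz":0,"twist":0}]' 0 30; python3 to.py
```

```text
time: 12.75
eef_pos: [0.4479, -0.2777, 0.041]
tool_rot: [[-0.359, 0.933, 0.0], [0.933, 0.359, 0.0], [-0.0, 0.0, -1.0]]
wrist_force: [-0.2, -0.2, -0.5]
opening: 0.497
finger_force: 0.0
time: 14.0
eef_pos: [0.448, -0.2778, 0.0411]
tool_rot: [[-0.359, 0.933, 0.0], [0.933, 0.359, -0.0], [-0.0, 0.0, -1.0]]
wrist_force: [0.9, 0.4, 1.2]
opening: 0.182
finger_force: 32.8
t 14.0 yawy 21.02 z [ 2.e-04 -0.e+00 -1.e+00] F [0.9  0.43 1.15] op 0.182 ff 32.78385400772095 p [ 0.448  -0.2778  0.0411]
```

```bash
python3 -m creep '[{"tx":0,"ty":0,"tz":-10,"twist":0},{"tx":0,"ty":0,"tz":-25,"twist":0},{"tx":0,"ty":0,"tz":-30,"twist":0},{"tx":0,"ty":0,"tz":-40,"twist":0},{"tx":0,"ty":0,"tz":-40,"twist":0},{"tx":0,"ty":0,"tz":-25,"twist":0},{"tx":0,"ty":0,"tz":0,"twist":10.7},{"tx":0,"ty":0,"tz":0,"twist":10.7},{"tx":30,"ty":0,"tz":0,"twist":0},{"tx":30,"ty":0,"tz":0,"twist":0}]'
python3 to.py .4807 .0465 .15
```

```text
time: 15.25
eef_pos: [0.4481, -0.2171, 0.2113]
tool_rot: [[0.008, 1.0, 0.0], [1.0, -0.008, 0.0], [0.0, 0.0, -1.0]]
wrist_force: [1.2, 0.3, -0.7]
opening: 0.18
finger_force: 32.7
t 15.25 yawy -0.44 z [ 0.e+00  3.e-04 -1.e+00] F [ 1.23  0.25 -0.72] op 0.18 ff 32.66193330287933 p [ 0.4481 -0.2171  0.2113]
delta tool mm [263.9  30.6  61.4]
```

```bash
python3 -m creep '[{"tx":33,"ty":4,"tz":0,"twist":0},{"tx":33,"ty":4,"tz":0,"twist":0},{"tx":33,"ty":4,"tz":0,"twist":0},{"tx":33,"ty":4,"tz":0,"twist":0},{"tx":33,"ty":4,"tz":0,"twist":0},{"tx":33,"ty":4,"tz":0,"twist":0},{"tx":33,"ty":4,"tz":0,"twist":0},{"tx":33,"ty":2.5,"tz":0,"twist":0},{"tx":0,"ty":0,"tz":20,"twist":0},{"tx":0,"ty":0,"tz":20,"twist":0}]'
python3 -m creep '[{"tx":0,"ty":0,"tz":10,"twist":0},{"tx":0,"ty":0,"tz":0,"twist":0},{"tx":0,"ty":0,"tz":0,"twist":0},{"tx":0,"ty":0,"tz":0,"twist":0},{"tx":0,"ty":0,"tz":0,"twist":0},{"tx":0,"ty":0,"tz":0,"twist":0},{"tx":0,"ty":0,"tz":0,"twist":0},{"tx":0,"ty":0,"tz":0,"twist":0},{"tx":0,"ty":0,"tz":0,"twist":0},{"tx":0,"ty":0,"tz":0,"twist":0}]'
python3 b.py 4; python3 to.py .4807 .0465 .128
python3 - <<'E'
from h import *
im,d=r.read_camera("scene"); b=cv2.resize(im[150:330,310:500],None,fx=3,fy=3,interpolation=2); cv2.imwrite("pics/scene4.png",b)
E
```

```text
time: 16.5
eef_pos: [0.4806, 0.0467, 0.1713]
tool_rot: [[0.005, 1.0, 0.001], [1.0, -0.005, -0.0], [-0.0, 0.001, -1.0]]
wrist_force: [0.3, 0.2, -0.6]
opening: 0.176
finger_force: 32.7
time: 17.75
eef_pos: [0.4806, 0.0461, 0.161]
tool_rot: [[0.007, 1.0, -0.0], [1.0, -0.007, 0.0], [0.0, -0.0, -1.0]]
wrist_force: [-0.6, 1.6, 0.2]
opening: 0.18
finger_force: 32.7
ext [-0.1302  0.0468]
-0.13 [ 0.4791 -0.1254  0.1009] 77
-0.11 [ 0.4797 -0.1102  0.1007] 144
-0.09 [ 0.4797 -0.0899  0.1007] 148
-0.07 [ 0.48   -0.0699  0.1007] 142
-0.05 [ 0.4803 -0.05    0.1007] 143
-0.03 [ 0.4801 -0.0298  0.1007] 143
-0.01 [ 0.4806 -0.0099  0.1007] 140
0.01 [0.4801 0.0099 0.1005] 144
0.03 [0.4803 0.0312 0.1006] 158
0.05 [0.472  0.0412 0.1017] 24
t 17.8 yawy -0.38 z [-1.e-04  1.e-04 -1.e+00] F [-0.42 -1.02 -1.28] op 0.179 ff 32.66439735889435 p [0.4805 0.0461 0.161 ]
delta tool mm [ 0.4  0.2 33. ]
```

View pics/scene4.png

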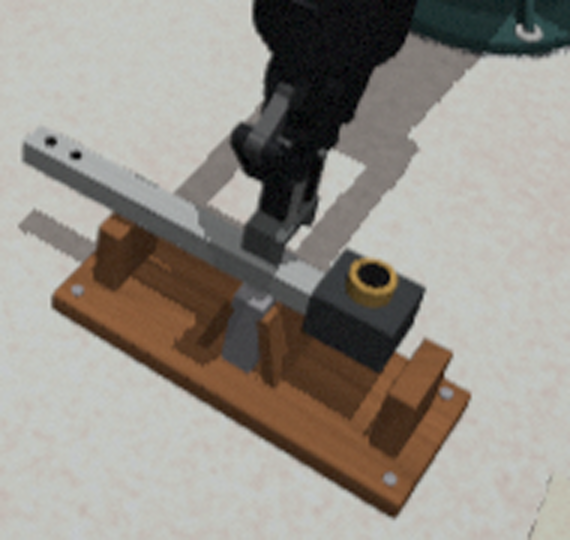

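The boom is level, with the saddle held upright over the bar at about (265,235), right above the knife edge at (250,300). I'll lower it now.

```bash
python3 -m creep '[{"tx":0,"ty":0,"tz":6,"twist":0},{"tx":0,"ty":0,"tz":7,"twist":0},{"tx":0,"ty":0,"tz":6,"twist":0},{"tx":0,"ty":0,"tz":5,"twist":0},{"tx":0,"ty":0,"tz":4,"twist":0},{"tx":0,"ty":0,"tz":3,"twist":0},{"tx":0,"ty":0,"tz":1.5,"twist":0},{"tx":0,"ty":0,"tz":0.5,"twist":0},{"tx":0,"ty":0,"tz":0,"twist":0},{"tx":0,"ty":0,"tz":0,"twist":0}]'; python3 to.py .4807 .0465 .127
```

```text
time: 19.1
eef_pos: [0.4807, 0.0461, 0.1282]
tool_rot: [[0.007, 1.0, 0.0], [1.0, -0.007, 0.0], [0.0, 0.0, -1.0]]
wrist_force: [-0.7, 0.1, -0.4]
opening: 0.178
finger_force: 32.7
t 19.1 yawy -0.38 z [ 4.e-04  1.e-04 -1.e+00] F [-0.73  0.13 -0.41] op 0.178 ff 32.66485512256622 p [0.4807 0.0461 0.1282]
delta tool mm [0.4 0.  1.2]
```

```bash
python3 -m creep '[{"tx":0,"ty":0,"tz":0.4,"twist":0},{"tx":0,"ty":0,"tz":0.4,"twist":0},{"tx":0,"ty":0,"tz":0.3,"twist":0},{"tx":0,"ty":0,"tz":0,"twist":0},{"tx":0,"ty":0,"tz":0,"twist":0},{"tx":0,"ty":0,"tz":0,"twist":0},{"tx":0,"ty":0,"tz":0,"twist":0},{"tx":0,"ty":0,"tz":0,"twist":0},{"tx":0,"ty":0,"tz":0,"twist":0},{"tx":0,"ty":0,"tz":0,"twist":0}]'; python3 to.py
```

```text
time: 20.35
eef_pos: [0.4806, 0.0461, 0.127]
tool_rot: [[0.007, 1.0, 0.0], [1.0, -0.007, 0.0], [0.0, 0.0, -1.0]]
wrist_force: [-1.2, -0.5, 1.6]
opening: 0.181
finger_force: 32.9
t 20.35 yawy -0.38 z [ 1.e-04  0.e+00 -1.e+00] F [-1.19 -0.52  1.58] op 0.181 ff 32.9298198223114 p [0.4806 0.0461 0.127 ]
```

```bash
python3 -m creep '[{"tx":0,"ty":0,"tz":0,"twist":0},{"tx":0,"ty":0,"tz":0,"twist":0},{"tx":0,"ty":0,"tz":0,"twist":0},{"tx":0,"ty":0,"tz":0,"twist":0},{"tx":0,"ty":0,"tz":-5,"twist":0},{"tx":0,"ty":0,"tz":-15,"twist":0},{"tx":0,"ty":0,"tz":-25,"twist":0},{"tx":0,"ty":0,"tz":-30,"twist":0},{"tx":0,"ty":0,"tz":-30,"twist":0},{"tx":0,"ty":0,"tz":0,"twist":0}]' 0.5
python3 -m creep '[{"tx":0,"ty":-20,"tz":0,"twist":0},{"tx":0,"ty":-30,"tz":0,"twist":0},{"tx":0,"ty":-30,"tz":0,"twist":0},{"tx":0,"ty":-30,"tz":0,"twist":0},{"tx":0,"ty":-20,"tz":0,"twist":0},{"tx":0,"ty":0,"tz":0,"twist":0},{"tx":0,"ty":0,"tz":0,"twist":0},{"tx":0,"ty":0,"tz":0,"twist":0},{"tx":0,"ty":0,"tz":0,"twist":0},{"tx":0,"ty":0,"tz":0,"twist":0}]'
python3 - <<'E'
from h import *
im,d=r.read_camera("top"); w=cloud("top",d)
k=(w[...,2]>.09)&(w[...,2]<.145)&(abs(w[...,0]-.48)<.04)&(w[...,1]>-.16)&(w[...,1]<.18); P=w[k]
z,y=P[:,2],P[:,1]
b=(z<.106); c=np.polyfit(y[b&(y<.02)],z[b&(y<.02)],1); print("slope",c,"ext",np.percentile(y,[.2,99.8]))
for lo,hi in((.106,.111),(.134,.143)):
    q=P[(z>lo)&(z<hi)&(y<.07)]; print(lo,len(q),np.median(q,0),cv2.minAreaRect((q[:,:2]*1000).astype(np.float32)))
im2,_=r.read_camera("scene"); cv2.imwrite("pics/s5.png",cv2.resize(im2[150:330,310:500],None,fx=3,fy=3,interpolation=2))
E
```

```text
time: 21.6
eef_pos: [0.4823, 0.0461, 0.2363]
tool_rot: [[0.007, 1.0, 0.008], [1.0, -0.007, -0.0], [-0.0, 0.008, -1.0]]
wrist_force: [0.3, -0.2, -0.1]
opening: 0.5
finger_force: 0.0
time: 22.85
eef_pos: [0.3508, 0.0469, 0.2318]
tool_rot: [[0.007, 1.0, -0.0], [1.0, -0.007, 0.0], [0.0, -0.0, -1.0]]
wrist_force: [-0.4, 0.4, -0.3]
opening: 0.498
finger_force: 0.0
slope [-0.00158799  0.10024907] ext [-0.13000337  0.1287042 ]
0.106 214 [0.4734068  0.04233844 0.10858434] ((480.98638916015625, 45.11939239501953), (24.526248931884766, 43.79319381713867), 89.18529510498047)
0.134 96 [0.48070039 0.04469524 0.13787029] ((480.94207763671875, 45.307098388671875), (16.1977481842041, 15.809619903564453), 89.85302734375)
```

View pics/s5.png

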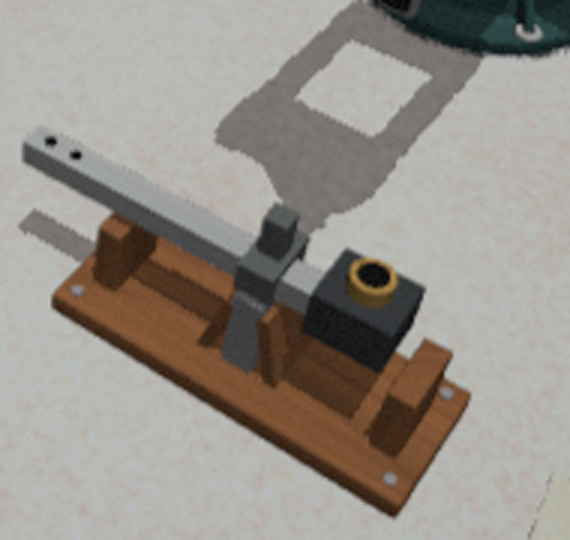

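The saddle sits upright astride the bar at (270,270), over the knife edge. It is about 2 mm from the balance point, and the boom is level (slope 0.002) and clear of the gripper.

```bash
python3 -c "
from workcell import r
print(r.job_done())"
```

```text
the job is handed in; nothing more can be done
None
```

The job is handed in at about 23 s: the boom balances level on the knife edge, with the saddle upright astride the bar about 2 mm from the balance point by camera measurement; the hand-in call returned no verdict.

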